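# Used tattoo grip through the tipping tray of a sharps box

## Task

Clear away the used tattoo grip, the shorter of the two black pen-like things on the mat: lay it lengthwise in the steel tipping tray of the sharps box without dropping it, let go of it there, then tip the tray so that the grip falls into the box. Bring the tray back down level afterwards, and leave the pen machine, mug, bottle and phone where they are.

Things in the scene. Friction and masses are not known exactly. Their poses are not given: they have to be found in the camera images.
- grip: The used tattoo grip: black tube 110 mm long along its x axis, barrel 28 mm across, tapered steel nose at +x, two hexagonal collars (32 mm across flats, 37 across corners, 12 mm long, at x = -46 and +28 mm) that stop it rolling. Bare barrel to grasp from x = -38 to +20 mm. Origin on the tube's axis, midway along it, 16 mm above what it lies on. About 90 g.
- pen: Bystander: the pen machine, a black tube 160 mm long along x, with a square 36 mm battery block 48 mm long at its -x end, a square collar and a thick steel nose; longer than the grip and lying on the same mat. Origin on its axis, midway, 18 mm above the mat. Leave it alone.
- mat: Flat grey mat, 260 (x) by 340 (y) by 4 mm thick, fixed to the table; the grip and the pen machine lie on it. Origin at the centre of its underside.
- sharps_box: White open-topped sharps box, fixed: 180 (x) by 240 (y) by 150 mm high, walls and floor 4 mm. Origin at the centre of its underside. The steel tipping tray covers its +y half at rim height; its -y half is the open mouth, with a splash guard round the outer sides up to 195 mm.
- tray (a joint): Tray angle, rad: 0 = level (lower stop), 1.0 = fully tipped (upper stop). Hinged along the box's x axis, 150 mm up, over the box's centre line; as it grows the tray's outer (+y) edge rises and what lies in it tumbles over the hinge into the mouth (by about 0.6 to 0.9). Stiff: it stays where it is left. The lever is fixed to it.
- tray_floor (a point): Centre of the tray's floor (upper face), moves with the tray. x along the hinge, y from hinge to outer edge, z up off the floor. Inside 160 (x) by 111 mm (y), 22 mm walls at both ends and the outer edge, none at the hinge. At angle 0 it is 57 mm in +y and 150 mm above the box's origin.
- lever_knob (a point): Centre of the lever's black ball knob, 32 mm across, on a 10 mm steel arm rising from the hinge line, 125 mm in box +x of the box's origin (35 mm beyond its end). It is 110 mm from the hinge line: at angle 0 53 mm in +y and 97 mm above it (leaning 0.5 rad), at angle 1.0 53 mm in -y. Moves with the tray; about 6 N moves it.
- mug: Bystander: white ceramic cup, 80 mm across, 90 mm high; origin at the centre of its underside.
- wash: Bystander: white plastic bottle, 64 mm across, 160 mm high; origin at the centre of its underside.
- phone: Bystander: black phone lying flat, 75 by 150 by 9 mm; origin at the centre of its underside.

How it is judged:
On the way, in this order (a step that is already met when the one before it is completed fails the run):
1. the grip is lowered lengthwise (within 0.4 rad of the hinge line) into the level tray while still held (its axis less than 36 mm above the tray floor) (x of grip in the frame of tray_floor between -0.03 and 0.03 m and y of grip in the frame of tray_floor between -0.05 and 0.05 m and z of grip in the frame of tray_floor between 0.005 and 0.036 m and value of joint tray below 0.2 rad and angle between the x axis of grip and the x axis of tray_floor, either way round below 0.4 rad and contact force between the fingers and grip above 0.3 N), for 0.05 s.
2. the grip lies lengthwise in the level tray, let go and at rest (x of grip in the frame of tray_floor between -0.03 and 0.03 m and y of grip in the frame of tray_floor between -0.05 and 0.05 m and z of grip in the frame of tray_floor between 0.005 and 0.036 m and value of joint tray below 0.2 rad and angle between the x axis of grip and the x axis of tray_floor, either way round below 0.4 rad and contact force between the fingers and grip below 0.1 N and linear speed of grip below 0.03 m/s), for 0.2 s.
3. the tray is tipped (beyond 0.4 rad) and the grip has fallen into the box (x of grip in the frame of sharps_box between -0.085 and 0.085 m and y of grip in the frame of sharps_box between -0.115 and 0.115 m and z of grip in the frame of sharps_box between 0 and 0.1 m and value of joint tray above 0.4 rad), for 0.1 s.
At the end, for the whole second after the job is handed in: The grip lies at rest inside the sharps box (its centre less than 100 mm above the box's underside and within its walls), and the tray is back down within 0.12 rad of level (x of grip in the frame of sharps_box between -0.085 and 0.085 m and y of grip in the frame of sharps_box between -0.115 and 0.115 m and z of grip in the frame of sharps_box between 0 and 0.1 m and value of joint tray below 0.12 rad and linear speed of grip below 0.03 m/s); the robot touches nothing.
It fails at once if a bystander (pen machine, mug, bottle, phone) is moved more than 30 mm (distance of any of pen, mug, wash, phone from where it was at the start of the episode above 0.03 m).
It also fails if it takes over 54 s, if anything falls off the work surface, if the arm or the gripper's body presses on something with over 40 N, if the wrist force passes 120 N, or if a joint passes its speed limit or range.

## Robot

A 7-joint arm with a two-finger parallel gripper is mounted at the origin on the work surface. World frame = base frame: x ahead of the robot, y to its left, z up, the work surface at z = 0. Lengths are in m, angles in rad, forces in N, time in s.
With the tool pointing down it reaches from about 0.4 to 0.85 m from the base axis. Payload 10.4 kg.
Tool frame: the origin (TCP) lies midway between the tips of the shut fingers; the grasp point (between the pads) lies r.grip_point_offset behind it (r.grip_point_offset is the distance from the TCP to the grasp point, in m); z points along the fingers, y is the line along which they close (so a half turn about z gives the same grasp; the last joint's range is limited). The gripper opens to 87 mm and grips with 3 to 60 N. Pads are 19 mm wide; open, the fingers measure 117 mm over their backs; the gripper's body (75 mm by 190 mm) begins 51 mm behind the grasp point.
Start: joints at [1.285, 0.332, -0.065, 1.46, 0.022, 1.35, -0.088], TCP at [0.162, -0.604, 0.223] pointing down, gripper open.
Joint ranges: [-2.6, 2.6], [-0.5, 2.12], [-1.47, 1.34], [0.16, 2.42], [-1.27, 4.41], [0.06, 2.06], [-2.6, 2.6]. Speed limits (rad/s): [2.22, 2.22, 2.79, 2.79, 3.14, 3.14, 3.14].

## Interface

Orientations are given as a unit quaternion [x, y, z, w].
In Python, from bench import r gives the robot as it stands.
- The arm moves only by the tool play_rows, never from a script. Its arguments are lists of equal length, an entry for each row: "claw": the closure, from 0 (fully open) to 1 (shut); "delta_pos": the shift along the tool's x, y, z scaled (see below), a list of three; "delta_rot": the turn, a rotation vector about the tool's x, y, z scaled (see below), a list of three. A call has 1 to 8 rows; each row shifts and turns the commanded pose from where the row before left it, along the tool's axes as they then stand; what a row does not reach is not made up. The controller multiplies each number of a shift by 200 mm and each number of a turn by pi rad. A row lasts 1/10 s, in which the tool goes at most 50 mm and 8.59 degrees, less where a joint would pass 70% of its speed; a pose out of reach is approached as far as the arm can. A call with a number of a shift or a turn outside -1 to 1 is refused whole. A call with a gripper value outside its range is refused whole. The fingers move at their own pace and stop on an object; "squeeze" is the grip in N (left out, the last holds). Time passes only in rows, so rows that do not move let the fingers close. It gives the time, the measured TCP pose, the force, the opening and the grip force at its end, in the units of the state.
- r.read_state(): the state, without advancing time (a new reading comes with each control period).
- r.camera(name): name is "scene" or "top" or "wrist"; returns a dict with "pixels" (420x560x3 uint8, red, green, blue), "camera_matrix" (3x3 intrinsics, pixels), "cam_to_world" (4x4, takes a point from camera to world coordinates); the wrist camera has in their place "hand_eye" (4x4, takes a point from camera to tool coordinates, whose origin is the TCP and whose axes are the flange's). Camera axes: x right, y up, looking along -z (the intrinsics and any distortion apply to the point x, -y, -z); pixel columns grow to the right and rows downward; lengths in m; the calibration is good to about 2 mm. A picture is of the moment at which its call begins: read the wrist's pose just before it. There is no depth.
- r.close_job(): hands the job in; it is judged then, once.
The state is a dict: "time": time; "joint_positions": joint angles; "joint_vel": joint speeds; "joint_torque": joint torques, N m; "ee_pos": TCP position; "eef_rot": TCP orientation; "ft_force": force on the tool from outside, world axes, zero at the start; "torque": the same for the moment, N m; "width": finger opening in m; "grip_force": force on a finger pad.
Only numpy, scipy, OpenCV 4.12 (cv2) and the standard library are available. Lean on these libraries where they do the work, as an engineer would, in place of code of your own. Each camera call takes 0.05 s, during which the arm holds its last target. There are 200 camera calls.

## Working session

There is one attempt and no reset: what is moved stays moved. The work goes in short steps, Python scripts to look and compute and a tool call to move; the robot and the scene stay as the last step left them, time stands still between calls to the robot, and variables do not carry over. Pictures are saved under pics/ and viewed, at most 10 in all, crops included, and the job is handed in when it is done.

Besides the shell and the picture viewer there is one more tool, called after ">>>" by a JSON object that holds its "name" and its "arguments", one argument or row to a line. play_rows: Moves the arm, as the interface text tells. Shifts and turns lie within -1 to 1; 1 stands for 200 mm of shift or pi rad of turn. Its arguments: {"type":"object","properties":{"claw":{"type":"array"},"delta_pos":{"type":"array"},"delta_rot":{"type":"array"},"squeeze":{"type":"number"}},"required":["claw","delta_pos","delta_rot"]}

```bash
mkdir -p pics; ls
python3 - <<'E'
from bench import r
import cv2,pickle
s=r.read_state();print({k:s[k] for k in('time','ee_pos','eef_rot','width')},r.grip_point_offset)
d={}
for n in('top','scene'):
    c=r.camera(n);d[n]=c;cv2.imwrite(f'pics/{n}0.png',c['pixels'][:,:,::-1]);print(n,c['camera_matrix'],c['cam_to_world'],[k for k in c])
pickle.dump(d,open('d0.pkl','wb'))
E
```

```text
pics
{'time': 0.0, 'ee_pos': array([ 0.16228194, -0.60317578,  0.22178871]), 'eef_rot': array([ 9.91374356e-01,  1.31058842e-01, -1.10159823e-04, -6.73955375e-04]), 'width': 0.08689614904988067} 0.0187
top [[544.60901024   0.         282.71535751]
 [  0.         544.60901024 216.58477894]
 [  0.           0.           1.        ]] [[-0.0047582   0.99310147 -0.11716155  0.49284869]
 [-0.99985427 -0.00664568 -0.01572468  0.02732754]
 [-0.01639482  0.11706966  0.99298837  1.25570831]
 [ 0.          0.          0.          1.        ]] ['pixels', 'camera_matrix', 'cam_to_world']
scene [[473.25912831   0.         274.96755447]
 [  0.         473.25912831 206.90024699]
 [  0.           0.           1.        ]] [[ 0.85442247 -0.27172037  0.44286599  1.07083796]
 [ 0.51927266  0.4758285  -0.70988953 -0.68367125]
 [-0.01783682  0.83651377  0.54765552  0.73135291]
 [ 0.          0.          0.          1.        ]] ['pixels', 'camera_matrix', 'cam_to_world']
```

View pics/top0.png

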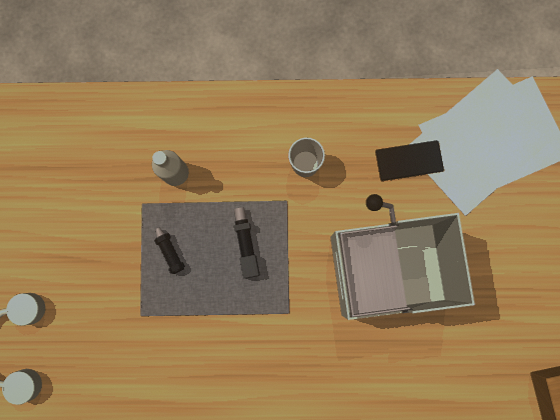

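View pics/scene0.png

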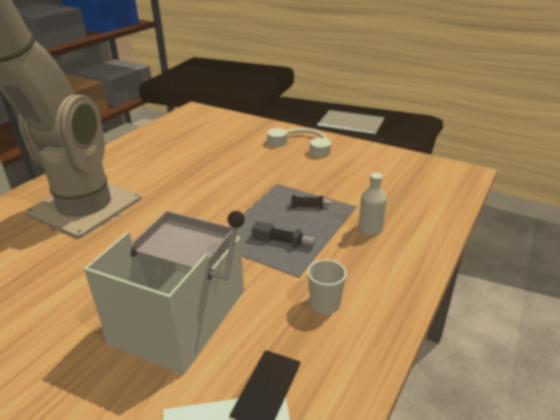

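The top view shows the grip at about (169,252), the pen at (247,242), the box at (405,265) with its tray on the left half, and the knob at (374,202). In the scene view the knob is at (236,219). Next I'll measure these.

```bash
cat > h.py <<'E'
import numpy as np,cv2
def ray(c,p):
    K=c['camera_matrix'];T=c['cam_to_world']
    d=T[:3,:3]@np.array([(p[0]-K[0,2])/K[0,0],-(p[1]-K[1,2])/K[1,1],-1]);return T[:3,3],d/np.linalg.norm(d)
def onz(c,p,z):
    o,d=ray(c,p);return o+d*(z-o[2])/d[2]
def tri(rs):
    A=sum(np.eye(3)-np.outer(d,d) for o,d in rs);b=sum((np.eye(3)-np.outer(d,d))@o for o,d in rs);return np.linalg.solve(A,b)
def blob(c,box,thr=45,k=3):
    x0,y0,x1,y1=box;g=c['pixels'].max(2)[y0:y1,x0:x1]
    m=cv2.morphologyEx((g<thr).astype(np.uint8),cv2.MORPH_OPEN,np.ones((k,k)))
    n,l,s,ce=cv2.connectedComponentsWithStats(m);i=1+np.argmax(s[1:,4]);return ce[i]+[x0,y0],s[i],np.argwhere(l==i)[:,::-1]+[x0,y0]
E
python3 - <<'E'
import pickle
from h import *
d=pickle.load(open('d0.pkl','rb'));t,s=d['top'],d['scene']
a,st,_=blob(t,(360,190,388,215),60,7);b,st2,_=blob(s,(222,205,250,232),60,7);print('knob',a,st,b,st2,tri([ray(t,a),ray(s,b)]))
for n,bx in(('grip',(150,222,195,282)),('pen',(225,200,270,285))):
    ce,st,p=blob(t,bx,45,2);w=np.array([onz(t,q,0.02)[:2] for q in p]);m=w.mean(0);u=np.linalg.svd(w-m,full_matrices=0)[2][0];e=(w-m)@u
    print(n,ce,st,m,u,e.min(),e.max(),'mid',m+u*(e.min()+e.max())/2,'ang',np.degrees(np.arctan2(u[1],u[0])))
im=t['pixels'][:,:,::-1]
A=cv2.resize(im[190:330,320:480],None,fx=5,fy=4.2857,interpolation=cv2.INTER_CUBIC);A=cv2.resize(im[190:325,320:480],None,fx=4.4,fy=4.4,interpolation=cv2.INTER_CUBIC)
cv2.imwrite('pics/box.png',A)
cv2.imwrite('pics/grip.png',cv2.resize(im[215:290,140:280],None,fx=5.5,fy=5.5,interpolation=cv2.INTER_CUBIC))
E
```

```text
knob [374.09183673 202.14795918] [  7   5  15  15 196] [235.95833333 220.875     ] [ 9 12 11  9 96] [ 0.63900811 -0.12715529  0.24429521]
grip [171.37772397 254.84987893] [  6  12  29  41 413] [0.55278838 0.30053062] [-0.89694108 -0.44215008] -0.04747600976445172 0.04396876656079284 mid [0.55436128 0.30130599] ang -153.75885460349906
pen [248.8877551  242.99489796] [ 19  30  11  27 196] [0.5787118  0.12413275] [-0.98484506 -0.17343645] -0.031212915203219 0.029984333377842707 mid [0.57931678 0.12423929] ang -170.01231792406716
```

View pics/box.png

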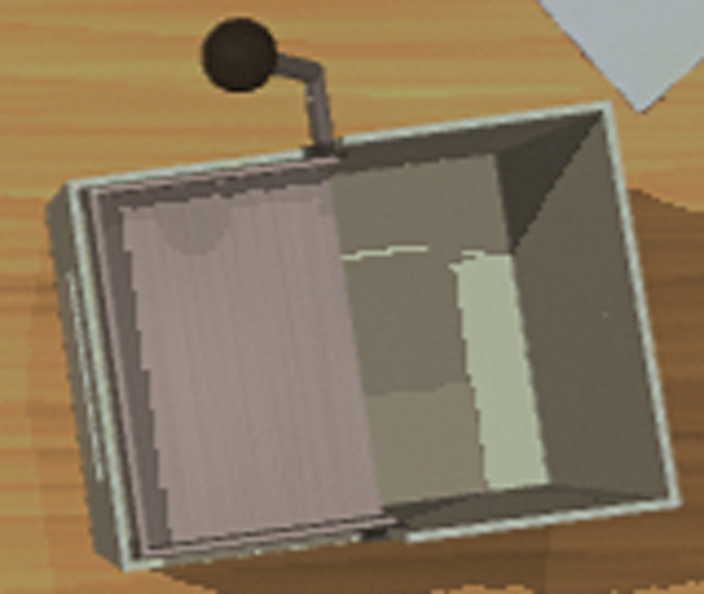

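View pics/grip.png

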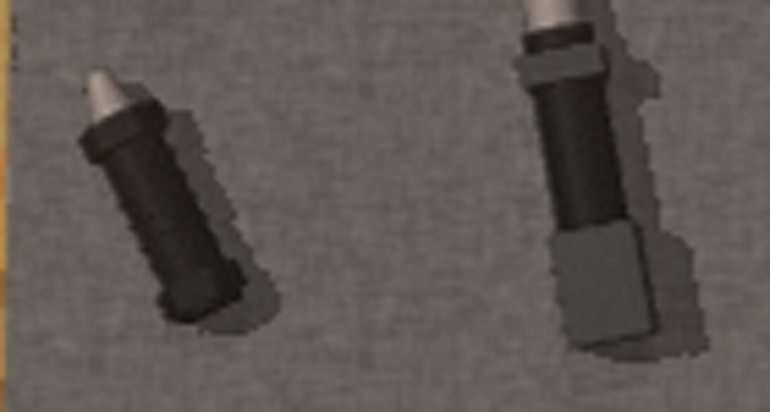

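The box crop shows the tray's hinge edge running from (330,185) to (380,515). The guard's far corners are at (607,103) and (680,503), and the rim's left corners are at (68,185) and (128,570). In the grip crop the nose tip is at (97,70), the front collar at (123,131) and the rear collar at (203,292).

Run:
```python
import pickle
from h import *
from scipy.spatial.transform import Rotation as R
from bench import r
d=pickle.load(open('d0.pkl','rb'));t=d['top']
B=lambda x,y,z:onz(t,(320+x/4.4-.4,190+y/4.4-.4),z)
for n,p in dict(g1=(607,103,.195),g2=(680,503,.195),r1=(68,185,.15),r2=(128,570,.15),h1=(330,185,.15),h2=(380,515,.15)).items(): print(n,B(*p))
a=B(607,103,.195)-B(680,503,.195);print('guard len',np.linalg.norm(a),np.degrees(np.arctan2(a[1],a[0])))
a2=B(68,185,.15)-B(128,570,.15);print('rim len',np.linalg.norm(a2),np.degrees(np.arctan2(a2[1],a2[0])))
th=np.arctan2(a[1]+a2[1],a[0]+a2[0]);ex=np.array([np.cos(th),np.sin(th)]);ey=np.array([-ex[1],ex[0]])
m1=(B(607,103,.195)+B(680,503,.195))[:2]/2;m2=(B(68,185,.15)+B(128,570,.15))[:2]/2
print('yaw',th,'y span',(m2-m1)@ey);c=(m1+m2)/2;print('box c',c,'knob pred',c+.125*ex+.053*ey,'hinge mid',B(355,350,.15),'tray c',c+.057*ey)
G=lambda x,y,z:onz(t,(140+x/5.5-.4,215+y/5.5-.4),z)
f,b=G(123,131,.022),G(203,292,.022);tip=G(97,70,.02);u=(f-b)[:2];L=np.linalg.norm(u);u/=L
print('collars',f,b,L,'yaw',np.arctan2(u[1],u[0]),'tip from b',(tip-b)[:2]@u, 'barrel mid x=-9',(f+b)/2,'origin',((f+b)/2)[:2]+.009*u)
s=r.read_state();print(R.from_quat(s['eef_rot']).as_matrix(),s['joint_positions'])
```

```text
g1 [ 0.62274573 -0.29733269  0.195     ]
g2 [ 0.44722679 -0.32153386  0.195     ]
r1 [ 0.59174056 -0.06152536  0.15      ]
r2 [ 0.41627093 -0.08590369  0.15      ]
h1 [ 0.59098774 -0.1822914   0.15      ]
h2 [ 0.44045891 -0.20060221  0.15      ]
guard len 0.17717955140386824 7.850642990590284
rim len 0.17715499537950788 7.909580481798097
yaw 0.13753385957786696 y span 0.2377403339726092
box c [ 0.519496  -0.1915739] knob pred [ 0.6360493  -0.12193679] hinge mid [ 0.51510856 -0.19152159  0.15      ] tray c [ 0.51168126 -0.13511215]
collars [0.5901545 0.3223123 0.022    ] [0.52354022 0.28784924 0.022     ] 0.07500109677435442 yaw 0.47743293975260814 tip from b 0.10325243427482035 barrel mid x=-9 [0.55684736 0.30508077 0.022     ] origin [0.56484095 0.30921628]
[[ 9.65662795e-01  2.59798379e-01 -4.11896181e-04]
 [ 2.59798696e-01 -9.65661970e-01  1.26368671e-03]
 [-6.94487184e-05 -1.32730533e-03 -9.99999117e-01]] [ 1.28537776  0.33282634 -0.06466917  1.46087408  0.02159825  1.34991647
 -0.08849492]
```

>>> {"name": "play_rows", "arguments": {
  "claw": [0,0,0,0,0,0,0,0],
  "delta_pos": [
    [0,0,-0.2],
    [0,0,-0.23],
    [0,0,-0.23],
    [0.209,-0.09,0],
    [0.209,-0.09,0],
    [0.209,-0.09,0],
    [0.209,-0.09,0],
    [0.209,-0.09,0]
  ],
  "delta_rot": [
    [0,0,-0.034],
    [0,0,-0.034],
    [0,0,0],
    [0,0,0],
    [0,0,0],
    [0,0,0],
    [0,0,0],
    [0,0,0]
  ],
  "squeeze": 20
}}

```text
time: 0.9
ee_pos: [0.3076, -0.426, 0.3543]
eef_rot: [0.972, 0.236, -0.0, -0.0]
ft_force: [0.5, -0.6, 0.8]
width: 0.0872
grip_force: 0.0
```

```bash
cat > go.py <<'E'
import sys,numpy as np
from bench import r
from scipy.spatial.transform import Rotation as R
x,y,z,yaw=map(float,sys.argv[1:5]);s=r.read_state();C=R.from_quat(s['eef_rot'])
T=R.from_matrix(np.array([[np.cos(yaw),np.sin(yaw),0],[np.sin(yaw),-np.cos(yaw),0],[0,0,-1]]))
d=np.array([x,y,z])-s['ee_pos'];v=(C.inv()*T).as_rotvec()
np.set_printoptions(precision=4,suppress=True)
print('t',s['time'],'pos',s['ee_pos'],'yaw',np.arctan2(*C.as_matrix()[[1,0],0]),'F',s['ft_force'],'w',s['width'],s['grip_force'],'q',s['joint_positions'])
print('shift in current axes',C.inv().apply(d)/.2,'in target axes',T.inv().apply(d)/.2,'rows',np.linalg.norm(d)/.05,'rot',v/np.pi,'rows',np.linalg.norm(v)/.15)
E
python3 go.py 0.45 -0.25 0.35 0.477
```

```text
t 0.9 pos [ 0.3076 -0.426   0.3543] yaw 0.4763620582629568 F [ 0.5459 -0.5589  0.8062] w 0.08717329887552346 0.0 q [ 1.0779  0.0869 -0.2367  1.4831  0.0205  1.5743 -0.2524]
shift in current axes [ 1.0362 -0.4556  0.0215] in target axes [ 1.0365 -0.455   0.0216] rows 4.528527640131358 rot [-0.0001  0.0001 -0.0002] rows 0.004841393386361787
```

>>> {"name": "play_rows", "arguments": {
  "claw": [0,0,0,0,0,0,0,0],
  "delta_pos": [
    [0.207,-0.091,0],
    [0.207,-0.091,0],
    [0.207,-0.091,0],
    [0.207,-0.091,0],
    [0.207,-0.091,0],
    [0.147,-0.185,0],
    [0.147,-0.185,0],
    [0.147,-0.185,0]
  ],
  "delta_rot": [
    [0,0,0],
    [0,0,0],
    [0,0,0],
    [0,0,0],
    [0,0,0],
    [0,0,0],
    [0,0,0],
    [0,0,0]
  ]
}}

```text
time: 1.7
ee_pos: [0.4765, -0.1109, 0.3542]
eef_rot: [0.972, 0.236, -0.0, -0.0]
ft_force: [0.8, -0.6, 0.9]
width: 0.0868
grip_force: 0.0
```

>>> {"name": "play_rows", "arguments": {
  "claw": [0,0,0,0,0,0,0,0],
  "delta_pos": [
    [0.147,-0.185,0],
    [0.147,-0.185,0],
    [0.147,-0.185,0],
    [0.147,-0.185,0],
    [0.147,-0.185,0.1],
    [0.147,-0.185,0.1],
    [0.147,-0.185,0.1],
    [0.147,-0.185,0.1]
  ],
  "delta_rot": [
    [0,0,0],
    [0,0,0],
    [0,0,0],
    [0,0,0],
    [0,0,0],
    [0,0,0],
    [0,0,0],
    [0,0,0]
  ]
}}

```text
time: 2.5
ee_pos: [0.549, 0.2548, 0.2755]
eef_rot: [0.972, 0.236, -0.0, 0.0]
ft_force: [-0.1, -0.4, 0.4]
width: 0.0871
grip_force: 0.0
```

```bash
python3 go.py 0.5604 0.307 0.15 0.477
```

```text
t 2.5 pos [0.549  0.2548 0.2755] yaw 0.4755910708422885 F [-0.1002 -0.3564  0.4434] w 0.08709187745032328 0.0 q [ 0.1227  0.3773 -0.8353  1.399   0.278   1.4864 -1.7956]
shift in current axes [ 0.1703 -0.2062  0.6273] in target axes [ 0.1704 -0.2058  0.6274] rows 2.727708801985007 rot [ 0.0001  0.0001 -0.0004] rows 0.009828247677438466
```

>>> {"name": "play_rows", "arguments": {
  "claw": [0,0,0,0],
  "delta_pos": [
    [0.06,-0.07,0.2],
    [0.06,-0.07,0.2],
    [0.05,-0.066,0.2],
    [0,0,0.03]
  ],
  "delta_rot": [
    [0,0,0],
    [0,0,0],
    [0,0,0],
    [0,0,0]
  ]
}}

```text
time: 2.9
ee_pos: [0.5571, 0.3062, 0.1449]
eef_rot: [0.971, 0.238, -0.004, 0.0]
ft_force: [-0.9, -1.0, 0.1]
width: 0.0871
grip_force: 0.0
```

```bash
python3 - <<'E'
from bench import r
import pickle,cv2
from h import *
from scipy.spatial.transform import Rotation as R
s=r.read_state();c=r.camera('wrist');cv2.imwrite('pics/w1.png',c['pixels'][:,:,::-1])
T=np.eye(4);T[:3,:3]=R.from_quat(s['eef_rot']).as_matrix();T[:3,3]=s['ee_pos'];c['cam_to_world']=T@c['hand_eye'];pickle.dump(c,open('w1.pkl','wb'))
print(c['camera_matrix'],c['hand_eye'])
E
python3 go.py 0.5604 0.307 0.008 0.477
```

```text
[[294.43047118   0.         283.03329661]
 [  0.         294.43047118 209.49478541]
 [  0.           0.           1.        ]] [[ 3.72812224e-04  9.62172142e-01  2.72441975e-01  7.43019930e-02]
 [ 9.99999620e-01 -1.43888619e-04 -8.60243587e-04 -6.17544647e-04]
 [-7.88501116e-04  2.72442192e-01 -9.62171830e-01 -1.61483246e-01]
 [ 0.00000000e+00  0.00000000e+00  0.00000000e+00  1.00000000e+00]]
t 2.95 pos [0.5582 0.3053 0.1468] yaw 0.4783395187690365 F [-1.6285 -1.5782 -0.7989] w 0.08741635488067985 0.0 q [ 0.0082  0.5325 -0.7967  1.4858  0.3851  1.292  -1.9199]
shift in current axes [ 0.0179 -0.002   0.6941] in target axes [ 0.0137 -0.0025  0.6942] rows 2.7774360541343013 rot [-0.0002  0.0019  0.0004] rows 0.04146435740568835
```

View pics/w1.png

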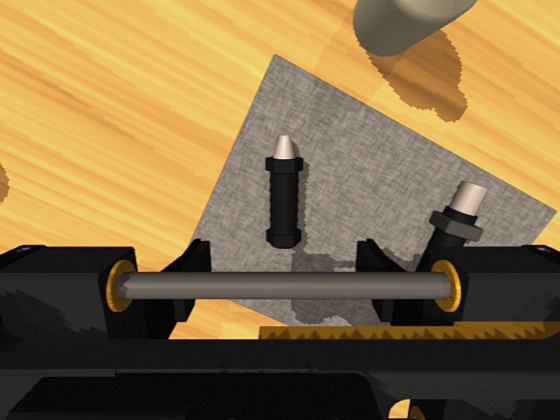

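The wrist view shows the grip aligned with the fingers: front collar at (284,165), rear collar at (284,240), with the pen well to the right.

Run:
```python
import pickle
from h import *
c=pickle.load(open('w1.pkl','rb'));f,b=onz(c,(284.5,165),.022),onz(c,(284,240),.022)
print(f,b,np.linalg.norm(f-b),(f+b)/2,np.arctan2(*(f-b)[[1,0]]))
```

```text
[0.59068262 0.32266116 0.022     ] [0.52178447 0.28725129 0.022     ] 0.07746491940751804 [0.55623355 0.30495623 0.022     ] 0.47474133146188624
```

>>> {"name": "play_rows", "arguments": {
  "claw": [0,0,0,0,0,1,1,1],
  "delta_pos": [
    [0.014,-0.002,0.2],
    [0,0,0.2],
    [0,0,0.18],
    [0,0,0.11],
    [0,0,0],
    [0,0,0],
    [0,0,0],
    [0,0,0]
  ],
  "delta_rot": [
    [0,0,0],
    [0,0,0],
    [0,0,0],
    [0,0,0],
    [0,0,0],
    [0,0,0],
    [0,0,0],
    [0,0,0]
  ],
  "squeeze": 25
}}

```text
time: 3.75
ee_pos: [0.5636, 0.3076, 0.0147]
eef_rot: [0.972, 0.236, 0.001, -0.0]
ft_force: [-0.1, 0.3, 0.0]
width: 0.0703
grip_force: 0.0
```

>>> {"name": "play_rows", "arguments": {
  "claw": [1,1,1,1],
  "delta_pos": [
    [0,0,0],
    [0,0,0],
    [0,0,0],
    [0,0,0]
  ],
  "delta_rot": [
    [0,0,0],
    [0,0,0],
    [0,0,0],
    [0,0,0]
  ]
}}

```text
time: 4.15
ee_pos: [0.5625, 0.3071, 0.0126]
eef_rot: [0.972, 0.236, 0.0, 0.0]
ft_force: [0.5, -0.4, -0.3]
width: 0.0389
grip_force: 0.0
```

>>> {"name": "play_rows", "arguments": {
  "claw": [0.5,0.5,0.5,1,1,1,1,1],
  "delta_pos": [
    [0,0,0.02],
    [0,0,0],
    [0,0,0],
    [0,0,0],
    [0,0,0],
    [0,0,0],
    [0,0,0],
    [0,0,0]
  ],
  "delta_rot": [
    [0,0,0],
    [0,0,0],
    [0,0,0],
    [0,0,0],
    [0,0,0],
    [0,0,0],
    [0,0,0],
    [0,0,0]
  ]
}}

```text
time: 4.95
ee_pos: [0.5625, 0.3072, 0.0087]
eef_rot: [0.972, 0.236, 0.0, -0.0]
ft_force: [-0.8, 0.2, 0.4]
width: 0.0274
grip_force: 25.0
```

```bash
python3 go.py 0.5604 0.307 0.22 0.477
```

```text
t 4.95 pos [0.5625 0.3072 0.0087] yaw 0.4764738326978455 F [-0.829   0.1876  0.4245] w 0.027438986496203303 24.99873250722885 q [-0.0381  0.6789 -0.7257  1.5889  0.4963  1.0658 -1.9929]
shift in current axes [-0.0096 -0.0037 -1.0567] in target axes [-0.0098 -0.0037 -1.0567] rows 4.227005865105184 rot [-0.     -0.0001 -0.0002] rows 0.0036789529779646035
```

>>> {"name": "play_rows", "arguments": {
  "claw": [1,1,1,1,1,1,1,1],
  "delta_pos": [
    [0,0,-0.1],
    [0,0,-0.2],
    [0,0,-0.22],
    [0,0,-0.22],
    [0,0,-0.22],
    [0,0,-0.22],
    [0,0,-0.22],
    [0,0,-0.15]
  ],
  "delta_rot": [
    [0,0,0],
    [0,0,0],
    [0,0,0],
    [0,0,0.027],
    [0,0,0.027],
    [0,0,0.027],
    [0,0,0.027],
    [0,0,0]
  ]
}}

```text
time: 5.75
ee_pos: [0.5625, 0.3074, 0.3221]
eef_rot: [0.998, 0.067, 0.001, -0.001]
ft_force: [1.5, 0.6, -0.2]
width: 0.0272
grip_force: 25.0
```

```bash
python3 go.py 0.509 -0.1355 0.32 0.1375
```

```text
t 5.75 pos [0.5625 0.3074 0.3221] yaw 0.13408966660818353 F [ 1.4564  0.5568 -0.245 ] w 0.027150977395870707 24.999321699142456 q [-0.0498  0.4335 -0.7637  1.2151  0.2959  1.5996 -2.1923]
shift in current axes [-0.5614  2.159   0.0071] in target axes [-0.5687  2.157   0.0105] rows 8.92312714410859 rot [-0.0003 -0.0009 -0.0011] rows 0.030419730432682045
```

>>> {"name": "play_rows", "arguments": {
  "claw": [1,1,1,1,1,1,1,1],
  "delta_pos": [
    [-0.03,0.1,0],
    [-0.047,0.18,0],
    [-0.047,0.18,0],
    [-0.047,0.18,0],
    [-0.047,0.18,0],
    [-0.047,0.18,0],
    [-0.047,0.18,0],
    [-0.047,0.18,0]
  ],
  "delta_rot": [
    [0,0,0],
    [0,0,0],
    [0,0,0],
    [0,0,0],
    [0,0,0],
    [0,0,0],
    [0,0,0],
    [0,0,0]
  ]
}}

```text
time: 6.55
ee_pos: [0.528, 0.0264, 0.3186]
eef_rot: [0.998, 0.068, 0.0, 0.0]
ft_force: [0.0, 0.6, -1.2]
width: 0.0273
grip_force: 25.0
```

>>> {"name": "play_rows", "arguments": {
  "claw": [1,1,1,1,1,1,1],
  "delta_pos": [
    [-0.047,0.18,0],
    [-0.047,0.18,0],
    [-0.047,0.18,0],
    [-0.047,0.16,0],
    [-0.02,0.1,0],
    [0,0,0],
    [0,0,0]
  ],
  "delta_rot": [
    [0,0,0],
    [0,0,0],
    [0,0,0],
    [0,0,0],
    [0,0,0],
    [0,0,0],
    [0,0,0]
  ]
}}

```text
time: 7.25
ee_pos: [0.5091, -0.136, 0.3184]
eef_rot: [0.998, 0.068, -0.0, -0.0]
ft_force: [0.2, 1.7, -1.2]
width: 0.0273
grip_force: 25.0
```

```bash
python3 go.py 0.509 -0.1355 0.156 0.1375
python3 - <<'E'
from bench import r
import cv2
cv2.imwrite('pics/s2.png',r.camera('scene')['pixels'][:,:,::-1])
E
```

```text
t 7.25 pos [ 0.5091 -0.136   0.3184] yaw 0.13685615022064002 F [ 0.2095  1.7185 -1.1716] w 0.027257697646951455 24.99845176935196 q [ 0.6709  0.1169 -0.5409  1.536   0.0599  1.5058 -1.3049]
shift in current axes [ 0.0002 -0.0022  0.8122] in target axes [-0.     -0.0025  0.8122] rows 3.248957165697579 rot [-0.0001  0.0001 -0.0002] rows 0.005242589844574568
```

View pics/s2.png

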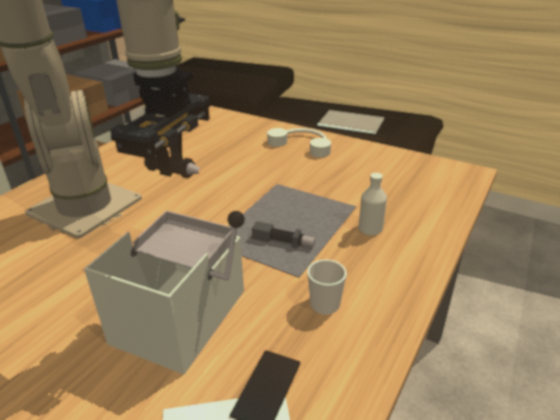

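The grip is held over the tray with nose forward, at around (180,165), and the tray is level. Lowering it now.

>>> {"name": "play_rows", "arguments": {
  "claw": [1,1,1,1,1,1,1,1],
  "delta_pos": [
    [0,0,0.15],
    [0,0,0.2],
    [0,0,0.2],
    [0,0,0.15],
    [0,0,0.07],
    [0,0,0.03],
    [0,0,0],
    [0,0,0]
  ],
  "delta_rot": [
    [0,0,0],
    [0,0,0],
    [0,0,0],
    [0,0,0],
    [0,0,0],
    [0,0,0],
    [0,0,0],
    [0,0,0]
  ]
}}

```text
time: 8.1
ee_pos: [0.5101, -0.1362, 0.1601]
eef_rot: [0.998, 0.069, 0.001, 0.0]
ft_force: [-0.2, -0.7, -0.6]
width: 0.027
grip_force: 25.0
```

>>> {"name": "play_rows", "arguments": {
  "claw": [1,1,1,1,1],
  "delta_pos": [
    [0,0,0.015],
    [0,0,0.01],
    [0,0,0],
    [0,0,0],
    [0,0,0]
  ],
  "delta_rot": [
    [0,0,0],
    [0,0,0],
    [0,0,0],
    [0,0,0],
    [0,0,0]
  ]
}}

```text
time: 8.6
ee_pos: [0.5101, -0.1364, 0.1545]
eef_rot: [0.998, 0.069, 0.001, 0.0]
ft_force: [3.4, -0.8, 5.4]
width: 0.027
grip_force: 25.0
```

>>> {"name": "play_rows", "arguments": {
  "claw": [0.6,0.45,0.45,0.45,0.45,0.45,0.45,0.45],
  "delta_pos": [
    [0,0,0],
    [0,0,0],
    [0,0,0],
    [0,0,0],
    [0,0,0],
    [0,0,0],
    [0,0,0],
    [0,0,0]
  ],
  "delta_rot": [
    [0,0,0],
    [0,0,0],
    [0,0,0],
    [0,0,0],
    [0,0,0],
    [0,0,0],
    [0,0,0],
    [0,0,0]
  ]
}}

```text
time: 9.4
ee_pos: [0.5092, -0.1363, 0.1536]
eef_rot: [0.998, 0.069, -0.0, 0.0]
ft_force: [-0.5, 0.7, -0.1]
width: 0.0479
grip_force: 0.0
```

>>> {"name": "play_rows", "arguments": {
  "claw": [0.45,0.45,0.45,0.45,0.45,0.45,0.45,0.45],
  "delta_pos": [
    [0,0,-0.04],
    [0,0,-0.1],
    [0,0,-0.2],
    [0,0,-0.24],
    [0,0,-0.24],
    [0,0,-0.24],
    [0,0,0],
    [0,0,0]
  ],
  "delta_rot": [
    [0,0,0],
    [0,0,0],
    [0,0,0],
    [0,0,0],
    [0,0,0],
    [0,0,0],
    [0,0,0],
    [0,0,0]
  ]
}}

```text
time: 10.2
ee_pos: [0.5096, -0.1362, 0.367]
eef_rot: [0.998, 0.069, 0.001, 0.0]
ft_force: [-0.0, -0.5, -2.2]
width: 0.0478
grip_force: 0.0
```

```bash
python3 go.py 0.509 -0.1355 0.156 0.1375
python3 - <<'E'
from bench import r
import cv2
cv2.imwrite('pics/w3.png',r.camera('wrist')['pixels'][:,:,::-1])
E
```

```text
t 10.2 pos [ 0.5096 -0.1362  0.367 ] yaw 0.13731487262345884 F [-0.0274 -0.455  -2.2059] w 0.04777454904912285 0.0 q [ 0.6669  0.1129 -0.5409  1.4406  0.0586  1.6016 -1.3027]
shift in current axes [-0.0046 -0.0049  1.055 ] in target axes [-0.0023 -0.0037  1.055 ] rows 4.219942061246371 rot [ 0.0004 -0.0007 -0.0001] rows 0.016642600648319253
```

View pics/w3.png

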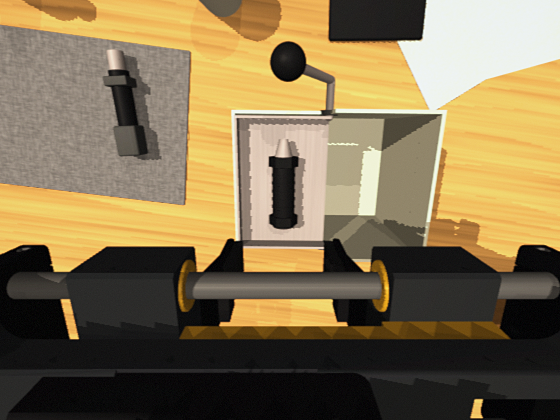

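The grip lies lengthwise in the tray at about (283,185). The knob is at (289,62), and the tray is still level. Next I cage the knob between loosely open fingers.

>>> {"name": "play_rows", "arguments": {
  "claw": [0.36,0.36,0.36,0.36,0.36,0.36,0.36,0.36],
  "delta_pos": [
    [0.16,0.007,0],
    [0.16,0.007,0],
    [0.16,0.007,0],
    [0.162,0.007,0],
    [0,0,0.15],
    [0,0,0.15],
    [0,0,0],
    [0,0,0]
  ],
  "delta_rot": [
    [0,0,0],
    [0,0,0],
    [0,0,0],
    [0,0,0],
    [0,0,0],
    [0,0,0],
    [0,0,0],
    [0,0,0]
  ]
}}

```text
time: 11.05
ee_pos: [0.6366, -0.1245, 0.3053]
eef_rot: [0.998, 0.068, -0.001, -0.0]
ft_force: [1.3, -0.1, 0.8]
width: 0.0562
grip_force: 0.0
```

```bash
python3 go.py 0.6375 -0.1245 0.232 0.1375
python3 - <<'E'
from bench import r
import cv2
cv2.imwrite('pics/w4.png',r.camera('wrist')['pixels'][:,:,::-1])
E
```

```text
t 11.05 pos [ 0.6366 -0.1245  0.3053] yaw 0.1370204715494298 F [ 1.3101 -0.0652  0.8243] w 0.05615795324051855 0.0 q [ 0.5101  0.4148 -0.5586  1.2272  0.2151  1.5593 -1.4462]
shift in current axes [0.0054 0.001  0.3664] in target axes [0.0046 0.0009 0.3664] rows 1.4656552684878459 rot [-0.0001  0.0006 -0.0002] rows 0.01373583475293624
```

View pics/w4.png

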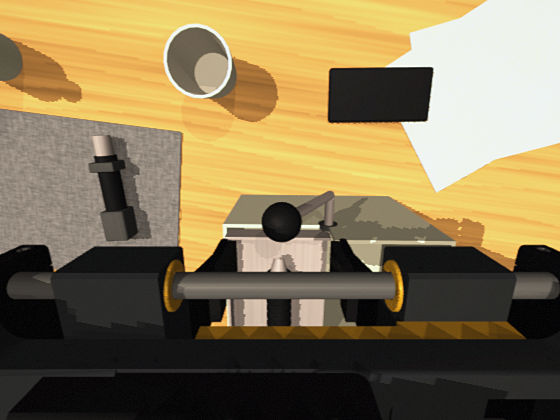

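The knob at (282,222) is centred between the fingers, so I can lower and push.

>>> {"name": "play_rows", "arguments": {
  "claw": [0.36,0.36,0.36,0.36],
  "delta_pos": [
    [0.006,0,0.13],
    [0,0,0.13],
    [0,0,0.1],
    [0,0,0]
  ],
  "delta_rot": [
    [0,0,0],
    [0,0,0],
    [0,0,0],
    [0,0,0]
  ]
}}

```text
time: 11.5
ee_pos: [0.6375, -0.1244, 0.2326]
eef_rot: [0.998, 0.068, -0.001, -0.0]
ft_force: [1.3, 0.6, -0.0]
width: 0.0556
grip_force: 0.0
```

>>> {"name": "play_rows", "arguments": {
  "claw": [0.36,0.36,0.36,0.36,0.36,0.36],
  "delta_pos": [
    [0,0.07,0],
    [0,0.07,0],
    [0,0.07,0],
    [0,0.07,0],
    [0,0.07,0],
    [0,0.07,0]
  ],
  "delta_rot": [
    [0,0,0],
    [0,0,0],
    [0,0,0],
    [0,0,0],
    [0,0,0],
    [0,0,0]
  ]
}}

```text
time: 12.1
ee_pos: [0.6512, -0.2072, 0.237]
eef_rot: [0.998, 0.069, 0.002, -0.0]
ft_force: [-0.3, 5.1, 1.9]
width: 0.0557
grip_force: 2.5
```

```bash
python3 go.py 0.6513 -0.2319 0.232 0.1375
```

```text
t 12.1 pos [ 0.6512 -0.2072  0.237 ] yaw 0.13822648999939668 F [-0.3288  5.0567  1.8691] w 0.05566553442059723 2.4524271860718727 q [ 0.5884  0.5038 -0.5197  1.2438  0.2426  1.451  -1.3373]
shift in current axes [-0.0164  0.1222  0.0247] in target axes [-0.0162  0.1222  0.0248] rows 0.5030521743123542 rot [-0.0001 -0.0013  0.0002] rows 0.02825772957885327
```

>>> {"name": "play_rows", "arguments": {
  "claw": [0.36,0.36,0.36,0.36,0.36,0.36,0.36],
  "delta_pos": [
    [0,0.04,0],
    [0,0.04,0.01],
    [0,0.04,0],
    [0,0.01,0],
    [0,0,0],
    [0,0,0],
    [0,0,0]
  ],
  "delta_rot": [
    [0,0,0],
    [0,0,0],
    [0,0,0],
    [0,0,0],
    [0,0,0],
    [0,0,0],
    [0,0,0]
  ]
}}

```text
time: 12.8
ee_pos: [0.6531, -0.2336, 0.2317]
eef_rot: [0.998, 0.068, -0.0, 0.0]
ft_force: [-0.2, 0.3, 0.3]
width: 0.0557
grip_force: 0.1
```

```bash
python3 go.py 0.6513 -0.2319 0.232 0.1375
python3 - <<'E'
from bench import r
import cv2,numpy as np
a=r.camera('scene')['pixels'][140:380,60:320,::-1];b=r.camera('top')['pixels'][150:360,300:520,::-1]
f=lambda i:cv2.resize(i,(400,400),interpolation=cv2.INTER_CUBIC)
cv2.imwrite('pics/t5.png',np.hstack([f(a),f(b)]))
E
```

```text
t 12.8 pos [ 0.6531 -0.2336  0.2317] yaw 0.13673966032764542 F [-0.2369  0.2668  0.3403] w 0.05565825387892337 0.07420600857585669 q [ 0.6061  0.5307 -0.5072  1.2146  0.2511  1.4569 -1.304 ]
shift in current axes [-0.0077 -0.0097 -0.0017] in target axes [-0.0077 -0.0097 -0.0017] rows 0.050109273778212136 rot [ 0.0003  0.0002 -0.0002] rows 0.00862872266830315
```

View pics/t5.png

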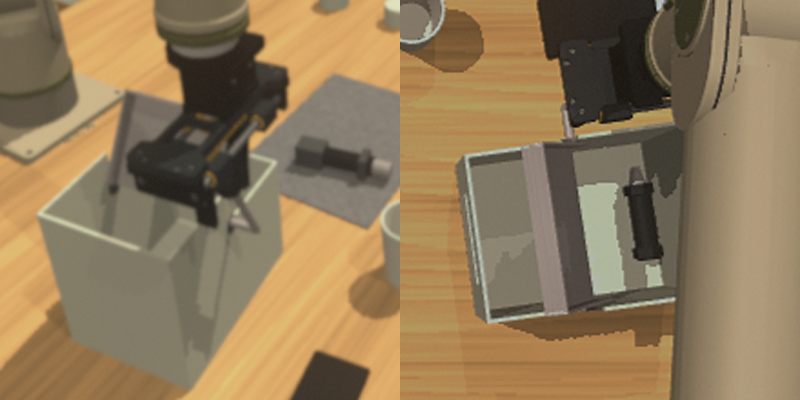

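The grip lies in the box at about (642,222) in the right panel, and the tray is tipped. Now I push the lever back.

>>> {"name": "play_rows", "arguments": {
  "claw": [0.36,0.36,0.36,0.36,0.36,0.36,0.36,0.36],
  "delta_pos": [
    [0,-0.05,0],
    [0,-0.08,0],
    [0,-0.08,0],
    [0,-0.08,0],
    [0,-0.08,0],
    [0,-0.08,0],
    [0,-0.08,0],
    [0,-0.05,0]
  ],
  "delta_rot": [
    [0,0,0],
    [0,0,0],
    [0,0,0],
    [0,0,0],
    [0,0,0],
    [0,0,0],
    [0,0,0],
    [0,0,0]
  ]
}}

```text
time: 13.7
ee_pos: [0.6369, -0.1159, 0.231]
eef_rot: [0.998, 0.069, -0.001, -0.0]
ft_force: [0.9, -2.4, -1.9]
width: 0.0557
grip_force: 1.5
```

>>> {"name": "play_rows", "arguments": {
  "claw": [0.36,0.36,0.36,0.36],
  "delta_pos": [
    [0,-0.03,0],
    [0,-0.02,0],
    [0,0,0],
    [0,0,0]
  ],
  "delta_rot": [
    [0,0,0],
    [0,0,0],
    [0,0,0],
    [0,0,0]
  ]
}}

```text
time: 14.1
ee_pos: [0.6363, -0.1105, 0.2312]
eef_rot: [0.998, 0.067, 0.0, 0.001]
ft_force: [2.6, -6.6, -2.5]
width: 0.0559
grip_force: 3.6
```

```bash
python3 go.py 0.6344 -0.1101 0.232 0.1375
```

```text
t 14.1 pos [ 0.6363 -0.1105  0.2312] yaw 0.1345768255796514 F [ 2.65   -6.6067 -2.4984] w 0.05591550907191738 3.6484745889902115 q [ 0.5066  0.4293 -0.5598  1.3643  0.2279  1.4112 -1.4843]
shift in current axes [-0.009  -0.0034 -0.004 ] in target axes [-0.009  -0.0035 -0.004 ] rows 0.04155399142948517 rot [ 0.0007  0.     -0.0009] rows 0.024016129498588987
```

>>> {"name": "play_rows", "arguments": {
  "claw": [0.36,0.36,0.36,0.36],
  "delta_pos": [
    [0,-0.02,0],
    [0,-0.01,0],
    [0,0,0],
    [0,0,0]
  ],
  "delta_rot": [
    [0,0,0],
    [0,0,0],
    [0,0,0],
    [0,0,0]
  ]
}}

```text
time: 14.5
ee_pos: [0.6362, -0.1102, 0.2311]
eef_rot: [0.998, 0.065, 0.001, 0.004]
ft_force: [9.3, -20.3, -6.6]
width: 0.0556
grip_force: 11.0
```

At the lower stop (the force rises with no motion). I back off to the centre, lift clear and check.

>>> {"name": "play_rows", "arguments": {
  "claw": [0.36,0.36,0.36,0.36,0.36,0.36,0.36,0.36],
  "delta_pos": [
    [0,0.04,0],
    [0,0.04,0],
    [0,0,0],
    [0,0,-0.15],
    [0,0,-0.24],
    [0,0,-0.24],
    [0,0,-0.24],
    [0,0,-0.1]
  ],
  "delta_rot": [
    [0,0,0],
    [0,0,0],
    [0,0,0],
    [0,0,0],
    [0,0,0],
    [0,0,0],
    [0,0,0],
    [0,0,0]
  ]
}}

```text
time: 15.3
ee_pos: [0.6378, -0.1168, 0.431]
eef_rot: [0.998, 0.069, 0.003, 0.0]
ft_force: [0.1, 0.2, 0.7]
width: 0.0556
grip_force: 0.0
```

>>> {"name": "play_rows", "arguments": {
  "claw": [0.36,0.36,0.36,0.36,0.36,0.36,0.36,0.36],
  "delta_pos": [
    [0,-0.2,0],
    [0,-0.2,0],
    [0,-0.2,0],
    [0,-0.2,0],
    [0,-0.2,0],
    [0,-0.2,0],
    [0,0,0],
    [0,0,0]
  ],
  "delta_rot": [
    [0,0,0],
    [0,0,0],
    [0,0,0],
    [0,0,0],
    [0,0,0],
    [0,0,0],
    [0,0,0],
    [0,0,0]
  ]
}}

```text
time: 16.1
ee_pos: [0.6042, 0.1213, 0.4258]
eef_rot: [0.998, 0.07, 0.0, -0.0]
ft_force: [0.5, -0.3, -0.3]
width: 0.0559
grip_force: 0.0
```

Run:
```python
from bench import r
import cv2
from h import *
s,t=r.camera('scene'),r.camera('top');print(r.read_state()['ft_force'])
a,b=blob(t,(360,190,388,215),60,7)[0],blob(s,(222,205,250,232),60,7)[0];print(a,b,tri([ray(t,a),ray(s,b)]))
f=lambda i:cv2.resize(i[:,:,::-1],(400,300),interpolation=cv2.INTER_AREA)
cv2.imwrite('pics/e6.png',np.hstack([f(s['pixels']),f(t['pixels'])]))
```

```text
[0.58273713 0.1485497  0.39132032]
[371.9744898  202.85714286] [236.33944954 220.47706422] [ 0.63766242 -0.12363787  0.24261782]
```

View pics/e6.png

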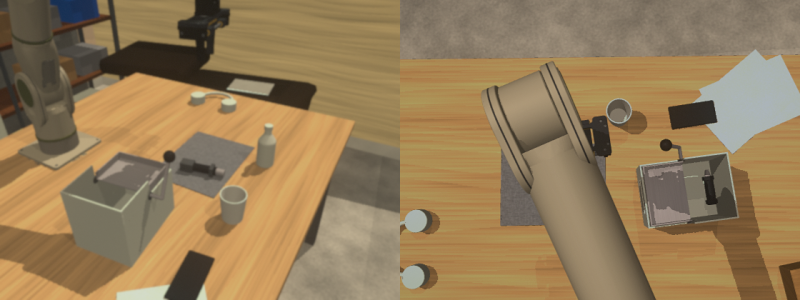

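The knob is back at its starting place, so the tray is level. The grip is in the box at about (710,190) in the right panel, the bystanders look untouched and the arm is clear. Handing in.

```bash
python3 -c "from bench import r;print(r.close_job())"
```

```text
the job is handed in; nothing more can be done
None
```

The job is handed in: the grip was laid lengthwise in the tray, released and tipped into the sharps box, the tray is back level, and nothing else was touched as far as the final images show; no score was returned.

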